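# Clamp a mustard jar in the sealing stand with its eccentric knob

## Robot

A 6-joint arm with a two-finger parallel gripper is mounted at the origin on the work surface. World frame = base frame: x ahead of the robot, y to its left, z up, the work surface at z = 0. Lengths are in m, angles in rad, forces in N, time in s.
With the tool pointing down it reaches from about 0.3 to 0.775 m from the base axis. Payload 14.6 kg.
Tool frame: the origin (TCP) lies midway between the tips of the shut fingers; the grasp point (between the pads) lies 19 mm behind it (ctrl.grip_depth is the distance from the TCP to the grasp point, in m); z points along the fingers, x is the direction in which the jaws open and shut, and the axes are right-handed (so a half turn about z gives the same grasp; the last joint's range is limited). The gripper opens to 94 mm and grips with 3 to 60 N. Pads are 16 mm wide; open, the fingers measure 119 mm over their backs; the gripper's body (75 mm by 177 mm) begins 78 mm behind the grasp point.
Start: joints at [1.033, 0.3, 1.521, -0, 1.321, -0.067], TCP at [0.249, 0.49, 0.176] pointing down, gripper open.
Joint ranges: [-3.03, 3.03], [-0.79, 2.21], [0.23, 2.52], [-1.04, 4.18], [0, 3.07], [-2.55, 2.55]. Speed limits (rad/s): [2.22, 2.22, 2.57, 3.14, 3.14, 3.14].

## Interface

Orientations are given as [roll, pitch, yaw] about the fixed x, y, z axes, in that order (R = Rz(yaw) Ry(pitch) Rx(roll)).
In Python, from station import ctrl gives the robot as it stands.
- The arm moves only by the tool play_rows, never from a script. Its argument "steps" is a list that holds one entry, the list of rows, each a list of 7 numbers: the shift along the tool's x, y, z in cm, then the turn, a rotation vector about the tool's x, y, z in rad, then the opening, from 0 (shut) to 1 (fully open). In form: [[[x, y, z, ax, ay, az, hand], ...]]. A call has 1 to 20 rows; each row is the pose to reach, as a shift and turn from the pose measured when the call began, along the tool's axes at that moment; what a row does not reach only later rows make up. A row lasts 1/12 s, in which the tool goes at most 41.7 mm and 7.16 degrees, less where a joint would pass 70% of its speed; a pose out of reach is approached as far as the arm can. A call with a gripper value outside its range is refused whole. The fingers move at their own pace and stop on an object; "force" is the grip in N (left out, the last holds). Time passes only in rows, so rows that repeat a pose let the fingers close. It gives the time, the measured TCP pose, the force and the opening at its end, in the units of the state.
- ctrl.get_obs(): the state, without advancing time (a new reading comes with each control period).
- ctrl.camera(name): name is "scene" or "top" or "wrist"; returns a dict with "frame" (480x640x3 uint8, blue, green, red), "fovy" (degrees; the focal length in pixels is half the picture's height over the tangent of half this angle, whatever the lens; pixels are square), "cx", "cy" (the principal point, pixels), "world_to_cam" (4x4, takes a point from world to camera coordinates). Camera axes: x right, y up, looking along -z (the intrinsics and any distortion apply to the point x, -y, -z); pixel columns grow to the right and rows downward; lengths in m; the calibration is good to about 2 mm. A picture is of the moment at which its call begins. There is no depth.
- ctrl.hand_in(): hands the job in, once; it reports no verdict.
The state is a dict: "time_s": time; "qpos": joint angles; "joint_vel": joint speeds; "tau": joint torques, N m; "ee_pos": TCP position; "eef_rot": TCP orientation; "force": force on the tool from outside, world axes, zero at the start; "moment": the same for the moment, N m; "grip_width": finger opening in m.
Only numpy, scipy, OpenCV 4.12 (cv2) and the standard library are available. Lean on these libraries where they do the work, as an engineer would, in place of code of your own. Each camera call takes 0.05 s, during which the arm holds its last target. There are 200 camera calls.

## Task

Stand the small mustard jar upright in the nest of the sealing stand, between the cam and the white V rest, and let go of it. Then turn the black eccentric knob clockwise until its lobe has pushed the jar home into the V rest and clamps it firmly (a force of about 13 N, the spring rest giving way by a little over one millimetre), never squeezing the thin glass harder than 26 N. Let go of the knob, so that the jar stays clamped, and leave the other things on the table alone.

Things in the scene. Friction and masses are not known exactly. Their poses are not given: they have to be found in the camera images.
- jar_center (a point): Small round mustard jar, the smallest on the table (the others: 74 mm wide, 105 mm tall). Yellow-brown body 52 mm in diameter, 0 to 43 mm up; black lid 50 mm in diameter, 47 to 60 mm up; 60 mm tall, about 0.13 kg. Starts standing on the table. The point is its centre, 30 mm above its underside; z is its axis, up.
- nest (a point): Nest of the sealing stand: the spot on its plate where the jar is stood, 12 mm above the table. x points along the plate from the cam spindle to the V rest, y across, z up. A jar stood centred here clears cam and rest by at least 2 mm each. Fingers that close across the plate (along y) clear rest, cam and knob.
- stand: Sealing stand, fixed: plate 180 x 100 x 12 mm, axes as the nest, origin below the nest on the table. At +x a white 90-degree V rest, top 36 mm above the table. Its foot is set anew for each batch: a jar lies home in it with its centre 3 to 8 mm to +x of the nest. The V is sprung: it yields along +x 1 mm per 10 N, 6 mm at most.
- cam (a joint): Angle of eccentric and knob, rad: 0 with the lobe pointing away from the jar (nest -x), growing clockwise seen from above; lobe straight at the jar at 3.14 (stop 3.1). Starts at 0.45 to 0.75. Bearing friction 0.07 N m; stays where it is left. It slides the jar up to 9 mm along the plate; the jar comes home at about 1.4 to 2.05, then the torque climbs steeply.
- spindle (a point): Axis of the eccentric, at mid-height of its steel disc (31 mm above the table), 58 mm to -x and 8 mm to -y of the nest. Polished disc 36 mm in radius, 14 mm thick, centre 10 mm off the axis: reaches 36 - 10 cos(angle) mm towards the jar. Torque above free running while it turns: clamp force x (10 sin(angle) mm + friction 0.2 to 0.3 x reach), about 0.018 N m per newton (at a standstill friction hides part). Holds when let go.
- knob (a point): Grip of the black bar knob on the eccentric's spindle: bar 36 mm long, 14 mm thick, 26 mm high (82 to 108 mm above the table; a jar in the nest tops at 72 mm). The point lies on the spindle axis 96 mm above the table. x runs along the bar and turns with it (lobe on its -x side), y across the 14 mm thickness, z up. Grip across the thickness from above.
Mind the look-alikes: they are no part of the job. There is more than one size of the stand; the one meant has the size given above.

How it is judged:
On the way, in this order (a step that is already met when the one before it is completed fails the run):
1. the small jar stands upright in the nest, let go, and the cam does not press it yet (z of jar_center in the frame of nest between 0.027 and 0.034 m and y of jar_center in the frame of nest between -0.012 and 0.012 m and x of jar_center in the frame of nest between -0.012 and 0.014 m and angle between jar_center's own z axis and vertical below 0.1 rad and contact force between the fingers and jar below 0.1 N and contact force between jar and cam below 1 N), for 0.2 s.
2. the cam's lobe clamps the jar in the nest (z of jar_center in the frame of nest between 0.027 and 0.034 m and y of jar_center in the frame of nest between -0.012 and 0.012 m and x of jar_center in the frame of nest between -0.012 and 0.014 m and angle between jar_center's own z axis and vertical below 0.1 rad and contact force between the fingers and jar below 0.1 N and contact force between jar and cam above 6 N and value of joint cam above 1.2 rad), for 0.2 s.
At the end, for the whole second after the job is handed in: The small jar stands upright (within 0.1 rad) on the stand's plate in the nest (centre -12 to +14 mm along x, within 12 mm across), at rest and let go, pressed into the V rest (over 5 N) by the cam's lobe with a force of 6 to 22 N; the knob is let go and has been turned past 1.2 rad (all of step 2 and contact force between jar and cam below 22 N and contact force between the fingers and cam below 0.1 N and linear speed of jar below 0.02 m/s and contact force between jar and vee above 5 N); the robot touches nothing.
It fails at once if the cam squeezes the jar with more than 26 N (contact force between jar and cam above 26 N).
It fails at once if another thing on the table is shifted by more than 30 mm (distance of any of bigjar1, bigjar2, bigjar3, bottle, labelroll, loselid, stamp from where it was at the start of the episode above 0.03 m).
It also fails if it takes over 70 s, if anything falls off the work surface, if the arm or the gripper's body presses on something with over 40 N, if the wrist force passes 120 N, or if a joint passes its speed limit or range.

## Working session

There is one attempt and no reset: what is moved stays moved. The work goes in short steps, Python scripts to look and compute and a tool call to move; the robot and the scene stay as the last step left them, time stands still between calls to the robot, and variables do not carry over. Pictures are saved under pics/ and viewed, about 8 in all and at most 12, crops included, and the job is handed in when it is done.

Besides the shell and the picture viewer there is one more tool, called after "Call:" as name(argument=value, ...), one argument or row to a line, values as JSON. play_rows: Moves the arm, as the interface text tells. Its arguments: {"type":"object","properties":{"steps":{"type":"array"},"force":{"type":"number"}},"required":["steps"]}

```bash
mkdir -p pics; ls; cat > h.py <<'E'
import numpy as np, cv2
from station import ctrl
def snap(n,f=None):
    c=ctrl.camera(n)
    if f: cv2.imwrite('pics/'+f,c['frame'])
    return c
def foc(c): return c['frame'].shape[0]/2/np.tan(np.radians(c['fovy'])/2)
def ray(c,u,v,z):
    f=foc(c); M=np.linalg.inv(c['world_to_cam'])
    d=M[:3,:3]@np.array([(u-c['cx'])/f,-(v-c['cy'])/f,-1]); o=M[:3,3]
    return o+d*(z-o[2])/d[2]
def proj(c,p):
    f=foc(c); q=c['world_to_cam']@np.append(p,1)
    return np.array([c['cx']+f*q[0]/-q[2], c['cy']-f*q[1]/-q[2]])
E
python3 - <<'E'
from h import *
for n in('top','scene'):
    c=snap(n,n+'1.png'); print(n,{k:v for k,v in c.items() if k!='frame'})
print(ctrl.get_obs(),ctrl.grip_depth)
E
```

```text
pics
top {'fovy': 57.58080262257577, 'cx': 325.09123663391256, 'cy': 239.86713929606125, 'world_to_cam': array([[-0.00605353, -0.99989981,  0.01279541, -0.03666295],
       [ 0.9967372 , -0.00500349,  0.08055997, -0.39042527],
       [-0.08048788,  0.01324133,  0.99666763, -0.91345926],
       [ 0.        ,  0.        ,  0.        ,  1.        ]])}
scene {'fovy': 42.974696888236714, 'cx': 321.09034290287894, 'cy': 245.5957189232969, 'world_to_cam': array([[-0.52495634,  0.85106806, -0.01019849,  0.21596315],
       [-0.71238317, -0.43279254,  0.55244985,  0.22393719],
       [ 0.46575859,  0.29727728,  0.83348375, -1.53423358],
       [ 0.        ,  0.        ,  0.        ,  1.        ]])}
{'time_s': 0.1, 'qpos': array([ 1.03342866e+00,  3.00420511e-01,  1.52150239e+00,  7.89530625e-06,
        1.32068739e+00, -6.65636976e-02]), 'joint_vel': array([-0.0009488 , -0.0021979 , -0.00043577, -0.00170195,  0.0018769 ,
        0.00060104]), 'tau': array([ 1.16514566e-04, -5.32643545e+01, -3.53286409e+01,  7.08823744e-02,
        2.33760016e-02, -3.38906580e-05]), 'ee_pos': array([0.24933302, 0.48995045, 0.17504738]), 'eef_rot': array([-3.14151734e+00,  1.01487093e-03,  1.09999043e+00]), 'force': array([ 0.6451513 ,  0.47030376, -0.2131082 ]), 'moment': array([-0.04486469, -0.02178738, -0.0505231 ]), 'grip_width': 0.09417753021681083} 0.0188
```

View pics/top1.png

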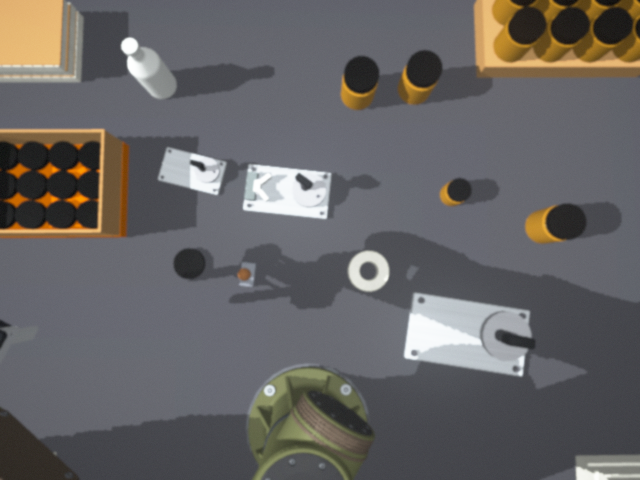

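View pics/scene1.png

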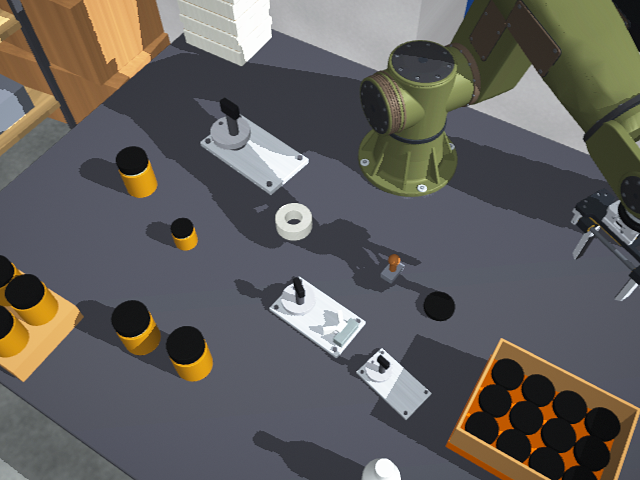

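Top view candidates: stands at (193,171), (288,190) and (468,334). Only the middle one shows a white V (262,187). The smallest jar is at (457,190), and the big jars are at (360,80), (422,75) and (557,222). I'll measure sizes next and make one enlarged crop to confirm.

```bash
python3 - <<'E'
from h import *
c=snap('top'); im=c['frame']
hsv=cv2.cvtColor(im,cv2.COLOR_BGR2HSV)
def comps(m,z,lab,box):
    x0,y0,x1,y1=box; k=np.zeros_like(m); k[y0:y1,x0:x1]=m[y0:y1,x0:x1]
    k=cv2.morphologyEx(k,cv2.MORPH_CLOSE,np.ones((5,5),np.uint8))
    for q in cv2.findContours(k,cv2.RETR_EXTERNAL,cv2.CHAIN_APPROX_NONE)[0]:
        if cv2.contourArea(q)<60: continue
        r=cv2.minAreaRect(q); b=cv2.boxPoints(r)
        w=np.array([ray(c,*p,z)[:2] for p in b]); 
        print(lab,r[0],'ctr',w.mean(0).round(4),'sides',np.linalg.norm(w[1]-w[0]).round(4),np.linalg.norm(w[2]-w[1]).round(4)); print(b.round(1).tolist(),w.round(4).tolist())
plate=((hsv[...,2]>135)&(hsv[...,1]<60)).astype(np.uint8)*255
comps(plate,.012,'plate',(150,140,350,230)); comps(plate,.012,'plate',(395,285,540,385))
org=((hsv[...,1]>150)&(hsv[...,2]>90)).astype(np.uint8)*255
blk=((hsv[...,2]<45)).astype(np.uint8)*255
comps(blk,.06,'lid',(435,170,480,215)); comps(org,.02,'body',(430,170,480,215))
a=cv2.resize(im[140:235,150:345],None,fx=4,fy=4,interpolation=cv2.INTER_CUBIC)
s=cv2.resize(im[165:215,430:485],None,fx=4,fy=4,interpolation=cv2.INTER_CUBIC)
o=np.zeros((600,780,3),np.uint8); o[:380]=a; o[390:590,:220]=s; cv2.imwrite('pics/c1.png',o)
E
```

```text
plate (286.4630126953125, 191.10137939453125) ctr [0.4966 0.0436] sides 0.1061 0.1864
[[241.10000610351562, 210.8000030517578], [246.1999969482422, 162.39999389648438], [331.8999938964844, 171.39999389648438], [326.79998779296875, 219.8000030517578]] [[0.454, 0.1409], [0.5596, 0.1309], [0.5392, -0.0544], [0.4337, -0.0427]]
plate (191.97442626953125, 170.45433044433594) ctr [0.5423 0.2473] sides 0.079 0.1355
[[157.0, 179.39999389648438], [166.89999389648438, 144.5], [226.89999389648438, 161.5], [217.10000610351562, 196.39999389648438]] [[0.5227, 0.3218], [0.5994, 0.3025], [0.5617, 0.1724], [0.4854, 0.1926]]
plate (467.57177734375, 334.1402587890625) ctr [ 0.19   -0.3383] sides 0.1415 0.2634
[[401.29998779296875, 358.6000061035156], [411.20001220703125, 291.5], [533.9000244140625, 309.70001220703125], [524.0, 376.70001220703125]] [[0.1402, -0.197], [0.2796, -0.2209], [0.2395, -0.4813], [0.1006, -0.4541]]
lid (459.1886901855469, 189.83961486816406) ctr [ 0.4884 -0.3144] sides 0.0394 0.0412
[[447.0, 196.10000610351562], [452.1000061035156, 178.0], [471.3999938964844, 183.5], [466.20001220703125, 201.60000610351562]] [[0.4754, -0.2888], [0.513, -0.3005], [0.5014, -0.34], [0.4638, -0.3281]]
body (448.0768737792969, 196.61534118652344) ctr [ 0.4816 -0.303 ] sides 0.0303 0.0475
[[436.20001220703125, 191.1999969482422], [447.70001220703125, 183.5], [460.0, 202.0], [448.5, 209.6999969482422]] [[0.4934, -0.2777], [0.51, -0.303], [0.4698, -0.3283], [0.4533, -0.303]]
```

View pics/c1.png

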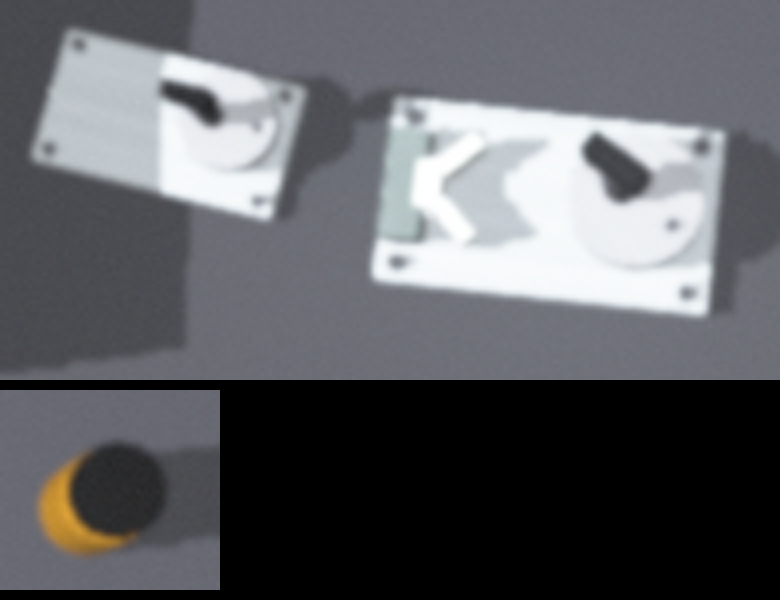

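Crop check: the middle stand (about 180 x 100 mm) has the white V, and the other two measure about 130 x 75 and 260 x 138 mm. The small jar's lid centre is at about (459,190) and 50 mm wide, so both are the things meant. Next I go above the stand for a close wrist look.

```bash
cat >> h.py <<'E'
from scipy.spatial.transform import Rotation as Ro
def row(p,yaw,pitch=0):
    o=ctrl.get_obs(); R=Ro.from_euler('xyz',o['eef_rot']); T=Ro.from_euler('xyz',[np.pi,0,yaw])
    d=R.inv().apply(np.array(p)-o['ee_pos'])*100; r=(R.inv()*T).as_rotvec()
    print('row',d.round(2),r.round(3),'t',round(o['time_s'],2),'ee',o['ee_pos'].round(4),'rot',o['eef_rot'].round(3),'F',o['force'].round(1),'M',o['moment'].round(2),'w',round(o['grip_width'],4))
E
python3 - <<'E'
from h import *
c=snap('top')
P=np.array([ray(c,*p,.012)[:2] for p in [(248.75,164.25),(331.25,172.5),(327,219.25),(242.75,210)]])
print(P.round(4),P.mean(0)); x=(P[0]-P[1]+P[3]-P[2])/2; y=(P[3]-P[0]+P[2]-P[1])/2; print(np.linalg.norm(x),np.linalg.norm(y),np.arctan2(x[1],x[0]),np.arctan2(y[1],y[0]))
print(ray(c,459.5,189.5,.06))
row([.48,.03,.30],-.11)
E
```

```text
[[ 0.5554  0.1252]
 [ 0.5368 -0.0531]
 [ 0.4349 -0.0432]
 [ 0.4557  0.1373]] [0.49569538 0.04154925]
0.18051659463789574 0.10141706598201997 1.4613562475106554 3.033452105841542
[ 0.48908256 -0.31500883  0.06      ]
row [-30.55  41.42 -12.46] [0.00e+00 1.00e-03 1.21e+00] t 0.2 ee [0.2494 0.49   0.1752] rot [-3.142e+00  1.000e-03  1.100e+00] F [ 0.3  0.2 -0.5] M [0.02 0.01 0.02] w 0.0942
```

Call:
play_rows(
  steps=[
    [[-5,7,-12.5,0,0,0.3,1],[-30.5,41.4,-12.5,0,0,1.21,1],[-30.5,41.4,-12.5,0,0,1.21,1],[-30.5,41.4,-12.5,0,0,1.21,1],[-30.5,41.4,-12.5,0,0,1.21,1],[-30.5,41.4,-12.5,0,0,1.21,1],[-30.5,41.4,-12.5,0,0,1.21,1],[-30.5,41.4,-12.5,0,0,1.21,1],[-30.5,41.4,-12.5,0,0,1.21,1],[-30.5,41.4,-12.5,0,0,1.21,1],[-30.5,41.4,-12.5,0,0,1.21,1],[-30.5,41.4,-12.5,0,0,1.21,1],[-30.5,41.4,-12.5,0,0,1.21,1],[-30.5,41.4,-12.5,0,0,1.21,1],[-30.5,41.4,-12.5,0,0,1.21,1],[-30.5,41.4,-12.5,0,0,1.21,1],[-30.5,41.4,-12.5,0,0,1.21,1]],
  ],
)

```text
time_s: 1.62
ee_pos: [0.4796, 0.0314, 0.3002]
eef_rot: [3.141, 0.001, -0.109]
force: [-0.4, 0.1, 0.1]
grip_width: 0.0942
```

```bash
python3 - <<'E'
from h import *
c=snap('wrist','w1.png'); np.save('w1.npy',c,allow_pickle=True)
M=np.linalg.inv(c['world_to_cam']);print(c['fovy'],c['cx'],c['cy'],M.round(3))
row([.489,-.315,.20],-.11)
for n,p in dict(nest=[.4957,.0415,.012],knob=[.4957+(-58)*.0001093+8*.0009941e0,.0415-.0577-.0009,.108]).items(): print(n,p,proj(c,p))
E
```

```text
58.07906975353938 316.1529891966263 233.25040279284795 [[ 0.994  0.104  0.031  0.488]
 [-0.108  0.954  0.278  0.112]
 [-0.001 -0.28   0.96   0.51 ]
 [ 0.     0.     0.     1.   ]]
row [ 4.68 34.35 10.05] [0.001 0.    0.002] t 1.67 ee [0.4796 0.0316 0.3003] rot [ 3.141  0.    -0.108] F [ 0.2  0.4 -0.6] M [ 0.    0.08 -0.05] w 0.094
nest [0.4957, 0.0415, 0.012] [329.69804934 170.08058721]
knob [0.49731339999999996, -0.0171, 0.108] [340.17629088 243.44205858]
```

View pics/w1.png

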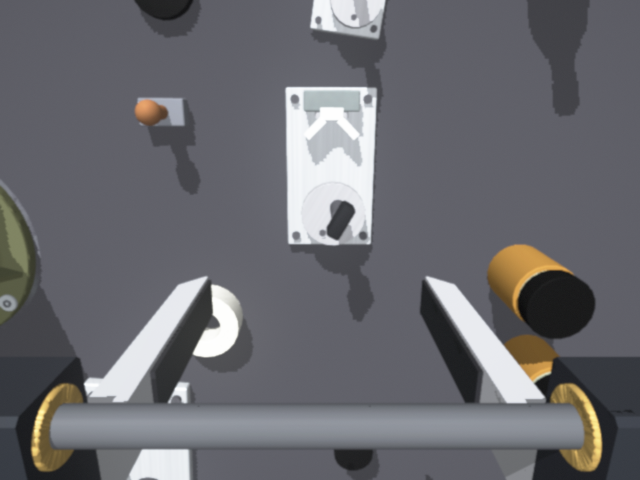

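The wrist view shows plate corners at (286,88) to (372,243), the disc centred near (333,213), the knob bar from (349,205) to (336,238), and the V apex near (332,118). The spindle doesn't fit a plate centred on the nest: the expected knob lies about 20 mm off. I'll take the nest from the spindle instead.

```bash
python3 - <<'E'
from h import *
im=cv2.imread('pics/w1.png'); t=cv2.imread('pics/top1.png')
a=cv2.resize(im[85:250,280:385],None,fx=3.6,fy=3.6,interpolation=cv2.INTER_CUBIC)
b=cv2.resize(t[155:225,285:340],None,fx=7,fy=7,interpolation=cv2.INTER_CUBIC)
o=np.zeros((600,780,3),np.uint8); o[:594,:378]=a; o[:490,390:775]=b; cv2.imwrite('pics/c2.png',o)
E
```

```text
(no output)
```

View pics/c2.png

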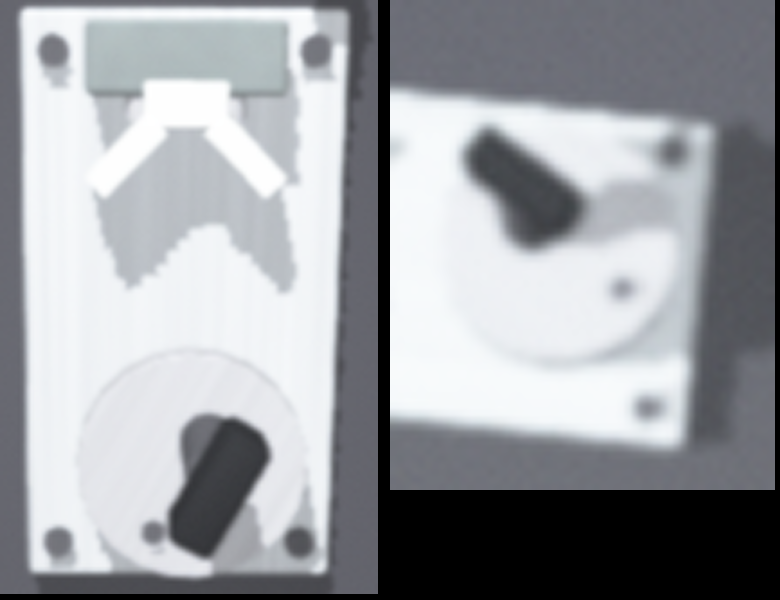

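```bash
cat >> h.py <<'E'
def tri(obs):
    A=[];b=[]
    for c,u,v in obs:
        o=np.linalg.inv(c['world_to_cam'])[:3,3]; d=ray(c,u,v,0)-o; d/=np.linalg.norm(d); Q=np.eye(3)-np.outer(d,d); A.append(Q);b.append(Q@o)
    return np.linalg.lstsq(np.vstack(A),np.hstack(b),rcond=None)[0]
E
python3 - <<'E'
from h import *
w=np.load('w1.npy',allow_pickle=True).item(); c=snap('top')
X=np.array([np.cos(1.461),np.sin(1.461)]);Y=np.array([-X[1],X[0]])
pw=np.array([ray(w,280+u/3.6,85+v/3.6,.012)[:2] for u,v in [(22,10),(348,10),(328,573),(30,573)]]); pc=pw.mean(0)
e=(pw[0]-pw[3]+pw[1]-pw[2])/2; print('plate w',pc,np.linalg.norm(e),np.linalg.norm(pw[0]-pw[1]),np.arctan2(e[1],e[0]))
def rep(n,p): d=p[:2]-pc; print(n,p.round(4),'plate frame',(d@X).round(4),(d@Y).round(4))
rep('discW',ray(w,332.8,213.6,.038)); rep('discT',ray(c,309.6,190,.038)); rep('disc3',tri([(w,332.8,213.6),(c,309.6,190)]))
rep('knobW',ray(w,341.1,220.3,.108)); rep('knobT',ray(c,304,180.4,.108)); rep('knob3',tri([(w,341.1,220.3),(c,304,180.4)]))
rep('V',ray(w,331.4,115,.036)); rep('nestT',np.array([.4957,.0415,.012]))
k=[ray(w,280+u/3.6,85+v/3.6,.108) for u,v in [(251,430),(190,540)]]; d=k[1]-k[0]; print('bar',np.linalg.norm(d),np.arctan2(d[1],d[0])-1.461)
E
```

```text
plate w [0.49664588 0.04158125] 0.1793588063349511 0.09895763217080226 1.4609820906414699
discW [ 0.4939 -0.0037  0.038 ] plate frame -0.0454 -0.0023
discT [ 0.4935 -0.0067  0.038 ] plate frame -0.0483 -0.0021
disc3 [ 0.4945 -0.0062  0.0298] plate frame -0.0477 -0.0031
knobW [0.5004 0.006  0.108 ] plate frame -0.0349 -0.0076
knobT [0.4985 0.0026 0.108 ] plate frame -0.0386 -0.0062
knob3 [0.5008 0.003  0.097 ] plate frame -0.0379 -0.0084
V [0.5029 0.1026 0.036 ] plate frame 0.0614 0.0005
nestT [0.4957 0.0415 0.012 ] plate frame -0.0002 0.0009
bar 0.03415093319001631 -3.620414755548288
```

The nest and spindle now agree. The spindle is at about (0.500, 0.003), the nest is 20 mm along +x from the plate centre at about (0.498, 0.0615), and the V apex gives a home offset of about +4.6 mm. The cam is at about 0.48 rad. Now to the jar.

Call:
play_rows(
  steps=[
    [[4.7,34.3,5,0,0,0,1],[4.7,34.3,5,0,0,0,1],[4.7,34.3,5,0,0,0,1],[4.7,34.3,5,0,0,0,1],[4.7,34.3,5,0,0,0,1],[4.7,34.3,5,0,0,0,1],[4.7,34.3,5,0,0,0,1],[4.7,34.3,5,0,0,0,1],[4.7,34.3,5,0,0,0,1],[4.7,34.3,5,0,0,0,1],[4.7,34.3,5,0,0,0,1],[4.7,34.3,5,0,0,0,1]],
  ],
)

```text
time_s: 2.72
ee_pos: [0.4898, -0.313, 0.251]
eef_rot: [3.141, -0.0, -0.107]
force: [0.8, 0.6, -0.1]
grip_width: 0.0941
```

```bash
python3 - <<'E'
from h import *
c=snap('wrist','w2.png'); im=c['frame']; hsv=cv2.cvtColor(im,cv2.COLOR_BGR2HSV)
p0=np.array([.489,-.315,.06]); u,v=proj(c,p0); print(u,v)
m=(hsv[...,2]<65).astype(np.uint8)*255
box=np.zeros_like(m); cv2.circle(box,(int(u),int(v)),45,255,-1); m&=box
for q in cv2.findContours(m,cv2.RETR_EXTERNAL,cv2.CHAIN_APPROX_NONE)[0]:
    if cv2.contourArea(q)>200: (a,b),r=cv2.minEnclosingCircle(q); print((a,b),r,cv2.contourArea(q),ray(c,a,b,.06), 'rad m',np.linalg.norm(ray(c,a+r,b,.06)-ray(c,a,b,.06)))
o=hsv; m2=((hsv[...,1]>150)&(hsv[...,2]>90)).astype(np.uint8)&(box>0)
ys,xs=np.nonzero(m2); print('orange',xs.min() if len(xs) else 0,xs.max() if len(xs) else 0,len(xs))
cv2.imwrite('pics/c3.png',cv2.resize(im[int(v)-70:int(v)+70,int(u)-70:int(u)+70],None,fx=3,fy=3))
row([.489,-.315,.011],-.11)
E
```

```text
316.0033647186948 199.0662998956783
(315.8689270019531, 199.08251953125) 25.663814544677734 1945.0 [ 0.48887213 -0.31500202  0.06      ] rad m 0.024229502852687646
orange 294 337 168
row [-0.07  0.19 24.02] [ 0.001 -0.     0.004] t 2.77 ee [ 0.4898 -0.313   0.2512] rot [ 3.141 -0.    -0.106] F [ 0.8  0.8 -0.3] M [-0.02  0.04  0.01] w 0.094
```

View pics/c3.png

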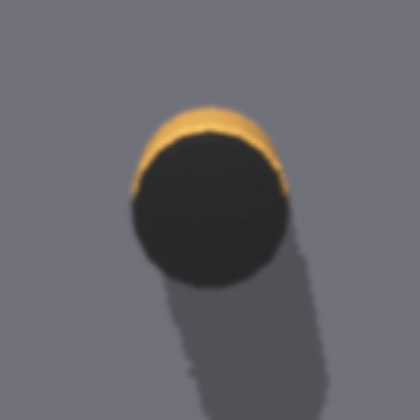

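The lid sits at (0.489, -0.315), 48.5 mm wide, and both views agree. Next I descend, grip and lift.

Call:
play_rows(
  steps=[
    [[-0.1,0.2,5,0,0,0,1],[-0.1,0.2,9,0,0,0,1],[-0.1,0.2,13,0,0,0,1],[-0.1,0.2,17,0,0,0,1],[-0.1,0.2,20,0,0,0,1],[-0.1,0.2,22.5,0,0,0,1],[-0.1,0.2,24,0,0,0,1],[-0.1,0.2,24,0,0,0,1],[-0.1,0.2,24,0,0,0,0],[-0.1,0.2,24,0,0,0,0],[-0.1,0.2,24,0,0,0,0],[-0.1,0.2,24,0,0,0,0],[-0.1,0.2,24,0,0,0,0],[-0.1,0.2,24,0,0,0,0],[-0.1,0.2,24,0,0,0,0],[-0.1,0.2,24,0,0,0,0],[-0.1,0.2,24,0,0,0,0],[-0.1,0.2,24,0,0,0,0]],
  ],
  force=20,
)

```text
time_s: 4.27
ee_pos: [0.4888, -0.3151, 0.0115]
eef_rot: [3.141, -0.001, -0.106]
force: [-0.9, 0.5, 4.2]
grip_width: 0.0506
```

```bash
python3 - <<'E'
from h import *
row([.4984,.0615,.15],-.11)
E
```

```text
row [ -3.04 -37.54 -13.89] [ 0.001 -0.001  0.004] t 4.27 ee [ 0.4888 -0.3151  0.0115] rot [ 3.141e+00 -1.000e-03 -1.060e-01] F [-0.9  0.5  4.2] M [ 0.06  0.27 -0.  ] w 0.0506
```

Call:
play_rows(
  steps=[
    [[0,0,-2,0,0,0,0],[0,0,-6,0,0,0,0],[-0.4,-5,-10,0,0,0,0],[-1,-10,-14,0,0,0,0],[-1.4,-14,-17,0,0,0,0],[-1.8,-18,-17,0,0,0,0],[-2.2,-22,-17,0,0,0,0],[-2.5,-26,-17,0,0,0,0],[-2.8,-30,-17,0,0,0,0],[-3,-34,-17,0,0,0,0],[-3,-37.5,-16,0,0,0,0],[-3,-37.5,-14,0,0,0,0],[-3,-37.5,-14,0,0,0,0],[-3,-37.5,-14,0,0,0,0]],
  ],
)

```text
time_s: 5.43
ee_pos: [0.498, 0.0623, 0.1499]
eef_rot: [3.14, 0.002, -0.104]
force: [1.3, 0.1, -1.0]
grip_width: 0.0502
```

```bash
python3 - <<'E'
from h import *
row([.4984,.0615,.0245],-.11)
c=snap('wrist','w3.png'); s=snap('scene')
u,v=proj(s,[.498,.06,.1]); 
u=int(u);v=int(v)
o=np.zeros((480,800,3),np.uint8); a=cv2.resize(s['frame'][v-80:v+80,u-60:u+60],None,fx=3,fy=3); o[:,440:]=a; o[:330,:440]=cv2.resize(c['frame'],(440,330)); cv2.imwrite('pics/c4.png',o)
E
```

```text
row [ 0.08  0.05 12.54] [0.001 0.002 0.006] t 5.43 ee [0.498  0.0623 0.1499] rot [ 3.14e+00  2.00e-03 -1.04e-01] F [ 1.3  0.1 -1. ] M [-0.1   0.09  0.01] w 0.0502
```

View pics/c4.png

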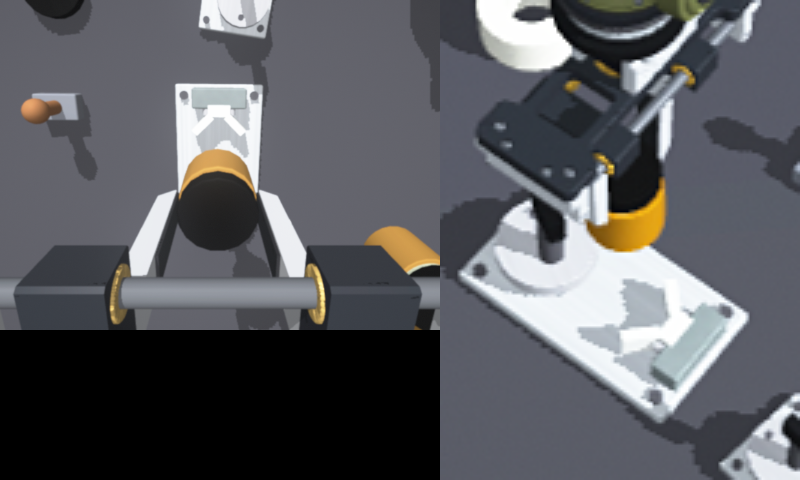

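The jar is held upright above the free spot between disc and V. Lower it gently and release.

Call:
play_rows(
  steps=[
    [[0.1,0.05,3,0,0,0,0],[0.1,0.05,6,0,0,0,0],[0.1,0.05,8.5,0,0,0,0],[0.1,0.05,10.5,0,0,0,0],[0.1,0.05,11.7,0,0,0,0],[0.1,0.05,12.3,0,0,0,0],[0.1,0.05,12.6,0,0,0,0],[0.1,0.05,12.6,0,0,0,0],[0.1,0.05,12.6,0,0,0,0]],
  ],
)

```text
time_s: 6.28
ee_pos: [0.5005, 0.0593, 0.0263]
eef_rot: [3.141, -0.002, -0.107]
force: [0.2, -0.9, -1.8]
grip_width: 0.0503
```

```bash
python3 - <<'E'
from h import *
row([.4984,.0615,.0245],-.11)
E
```

```text
row [-0.24 -0.19  0.18] [ 0.001 -0.002  0.003] t 6.28 ee [0.5005 0.0593 0.0263] rot [ 3.141e+00 -2.000e-03 -1.070e-01] F [ 0.2 -0.9 -1.8] M [-0.07  0.09 -0.  ] w 0.0503
```

Call:
play_rows(
  steps=[
    [[-0.2,-0.2,0.2,0,0,0,0],[-0.2,-0.2,0.25,0,0,0,0],[-0.2,-0.2,0.25,0,0,0,0],[-0.2,-0.2,0.25,0,0,0,0]],
  ],
)

```text
time_s: 6.62
ee_pos: [0.499, 0.0616, 0.0242]
eef_rot: [3.141, -0.003, -0.107]
force: [0.2, 1.0, -0.3]
grip_width: 0.0501
```

```bash
python3 - <<'E'
from h import *
row([.4984,.0615,.0245],-.11)
E
```

```text
row [-0.06  0.02 -0.03] [ 0.001 -0.003  0.003] t 6.62 ee [0.499  0.0616 0.0242] rot [ 3.141e+00 -3.000e-03 -1.070e-01] F [ 0.2  1.  -0.3] M [ 0.05  0.07 -0.04] w 0.0501
```

Call:
play_rows(
  steps=[
    [[0,0,0.06,0,0,0,0],[0,0,0.06,0,0,0,0.95],[0,0,0.06,0,0,0,0.95],[0,0,0.06,0,0,0,0.95],[0,0,0.06,0,0,0,0.95],[0,0,0.06,0,0,0,0.95],[0,0,0.06,0,0,0,0.95],[0,0,0.06,0,0,0,0.95],[0,0,-2,0,0,0,0.95],[0,0,-5,0,0,0,0.95],[0,0,-9,0,0,0,0.95],[0,1,-13,0,0,0,0.95],[0,3,-17,0,0,0,0.95],[0,3,-17,0,0,0,0.95],[0,3,-17,0,0,0,0.95],[0,3,-17,0,0,0,0.95]],
  ],
)

```text
time_s: 7.95
ee_pos: [0.495, 0.032, 0.1933]
eef_rot: [3.141, -0.002, -0.107]
force: [0.0, 1.2, -0.3]
grip_width: 0.0895
```

```bash
python3 - <<'E'
from h import *
c=snap('wrist'); t=snap('top')
def blob(c,p0,r,z):
    im=c['frame']; hsv=cv2.cvtColor(im,cv2.COLOR_BGR2HSV); u,v=proj(c,p0)
    return u,v
u,v=map(int,proj(c,[.4984,.0615,.05]))
a=cv2.resize(c['frame'][v-80:v+120,u-100:u+100],(590,590),interpolation=cv2.INTER_CUBIC)
cv2.imwrite('pics/c5.png',a); print(u,v)
np.save('w5.npy',c,allow_pickle=True)
row([.4998,.0032,.082],-.59)
E
```

```text
316 172
row [ 0.82  2.83 11.05] [ 0.001 -0.     0.483] t 8.05 ee [0.4946 0.0323 0.1925] rot [ 3.141 -0.    -0.107] F [-0.5  0.3 -0.2] M [-0.06  0.09  0.02] w 0.0895
```

View pics/c5.png

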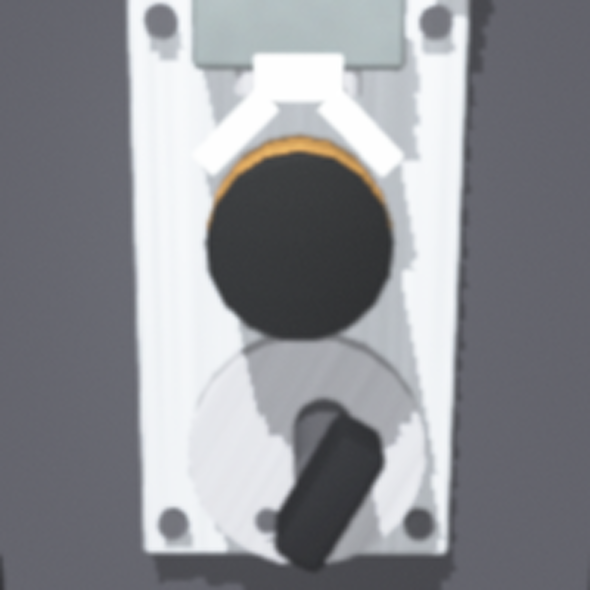

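The jar stands upright between the disc and the V. Its lid centre is at crop (299,247), and the knob's top bar centre is at about (331,492). Checking these numbers.

```bash
python3 - <<'E'
from h import *
c=np.load('w5.npy',allow_pickle=True).item()
g=lambda u,v,z: ray(c,216+u/2.95,92+v/2.95,z)
j=g(299,247,.072);k=g(331,492,.108)
X=np.array([np.cos(1.461),np.sin(1.461)]);Y=np.array([-X[1],X[0]])
for n,p in (('jar',j),('knob',k)):
    d=p[:2]-[.4984,.0615]; print(n,p.round(4),(d@X).round(4),(d@Y).round(4))
d=g(297,550,.108)-g(366,434,.108); print('bar',np.linalg.norm(d),'theta',(1.461-np.arctan2(d[1],d[0]))%np.pi)
a=g(296,548,.108)-g(366,434,.108)
row([k[0],k[1],.082],1.461-.48-np.pi/2)
E
```

```text
jar [0.499  0.0625 0.072 ] 0.001 -0.0005
knob [0.5008 0.0072 0.108 ] -0.0537 -0.0083
bar 0.03446895516521755 theta 0.5027722874486473
row [ 0.88  2.42 11.05] [ 0.001 -0.     0.483] t 8.05 ee [0.4946 0.0323 0.1925] rot [ 3.141 -0.    -0.107] F [-0.5  0.3 -0.2] M [-0.06  0.09  0.02] w 0.0895
```

Call:
play_rows(
  steps=[
    [[0.8,2.7,0,0,0,0.12,0.5],[0.8,2.7,1,0,0,0.24,0.5],[0.8,2.7,3,0,0,0.36,0.5],[0.8,2.7,5,0,0,0.49,0.5],[0.8,2.7,6,0,0,0.49,0.5],[0.8,2.7,7,0,0,0.49,0.5],[0.8,2.7,8.5,0,0,0.49,0.5],[0.8,2.7,10,0,0,0.49,0.5],[0.8,2.7,11,0,0,0.49,0.5],[0.8,2.7,11,0,0,0.49,0.5],[0.8,2.7,11,0,0,0.49,0.5]],
  ],
)

```text
time_s: 8.97
ee_pos: [0.4997, 0.0047, 0.0825]
eef_rot: [3.14, -0.0, -0.595]
force: [0.7, 0.4, 0.6]
grip_width: 0.0472
```

```bash
python3 - <<'E'
from h import *
row([.5001,.0045,.082],-.60)
E
```

```text
row [ 0.04 -0.01  0.05] [ 0.001 -0.     0.005] t 8.97 ee [0.4997 0.0047 0.0825] rot [ 3.14  -0.    -0.595] F [0.7 0.4 0.6] M [-0.04  0.08 -0.05] w 0.0472
```

Close on the knob.

Call:
play_rows(
  steps=[
    [[0,0,0,0,0,0,0],[0,0,0,0,0,0,0],[0,0,0,0,0,0,0],[0,0,0,0,0,0,0],[0,0,0,0,0,0,0],[0,0,0,0,0,0,0],[0,0,0,0,0,0,0],[0,0,0,0,0,0,0]],
  ],
  force=40,
)

```text
time_s: 9.63
ee_pos: [0.4997, 0.0046, 0.0825]
eef_rot: [3.14, -0.0, -0.595]
force: [0.2, 0.7, 0.6]
grip_width: 0.0005
```

```bash
python3 - <<'E'
from h import *
row([.5001,.0045,.082],-.60)
E
```

```text
row [ 0.04 -0.01  0.05] [ 0.001 -0.     0.005] t 9.63 ee [0.4997 0.0046 0.0825] rot [ 3.14  -0.    -0.595] F [0.2 0.7 0.6] M [-0.03  0.12 -0.01] w 0.0005
```

The fingers shut on nothing (0.5 mm), so I'll look.

```bash
python3 - <<'E'
from h import *
o=np.zeros((600,800,3),np.uint8)
s=snap('scene'); u,v=map(int,proj(s,[.4997,.0046,.09])); print('scene tcp',proj(s,[.4997,.0046,.0825]),u,v); o[:600,:400]=cv2.resize(s['frame'][v-75:v+75,u-50:u+50],(400,600),interpolation=cv2.INTER_CUBIC)
w=snap('wrist'); u,v=map(int,proj(w,[.4997,.0046,.09])); print('w tcp',proj(w,[.4997,.0046,.0825]),u,v); o[:400,400:]=cv2.resize(w['frame'][v-150:v+50,u-100:u+100],(400,400),interpolation=cv2.INTER_CUBIC)
cv2.imwrite('pics/c6.png',o)
E
```

```text
scene tcp [299.65966902 289.39107256] 299 287
w tcp [316.4008896  270.29028951] 316 275
```

View pics/c6.png

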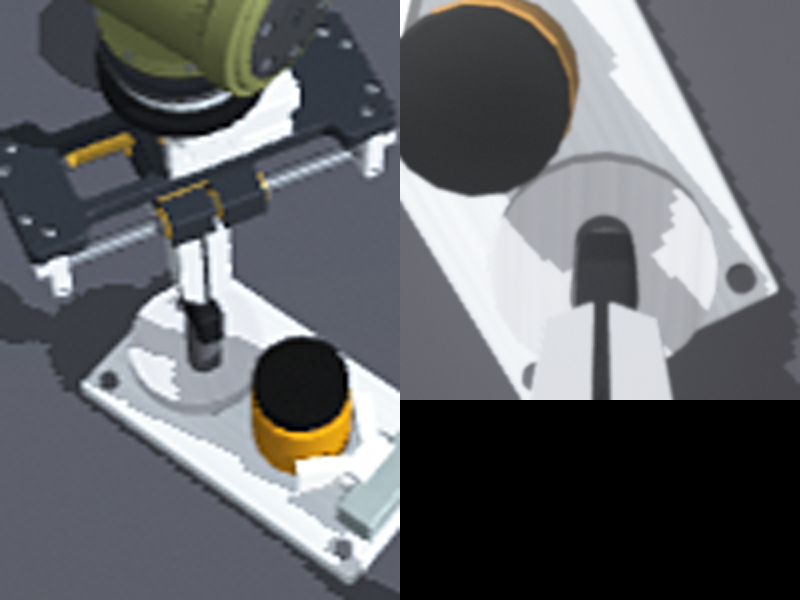

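The picture is ambiguous: the knob bar seems to lie on the jar side of, or below, the shut fingers. I'll triangulate its top using the scene view as well.

```bash
python3 - <<'E'
from h import *
np.set_printoptions(linewidth=200)
w=np.load('w1.npy',allow_pickle=True).item(); w5=np.load('w5.npy',allow_pickle=True).item(); t=snap('top'); s=snap('scene')
W=(w,341.1,220.3);V=(w5,216+331/2.95,92+492/2.95);T=(t,304,180.4)
for n,l in dict(WT=[W,T],VT=[V,T],WV=[W,V],WVT=[W,V,T]).items(): print(n,tri(l).round(4))
im=cv2.imread('pics/scene1.png'); hsv=cv2.cvtColor(im,cv2.COLOR_BGR2HSV)
print(im[272:310,286:312].mean(2).astype(int))
for z in (.082,.096,.108): print(z,proj(s,[.500,.004,z]))
E
```

```text
WT [0.5008 0.003  0.097 ]
VT [0.5009 0.003  0.0966]
WV [0.5007 0.0027 0.0954]
WVT [0.5008 0.003  0.0967]
[[ 96  96  95  96  96  96  96  96  96  96  95  96  95  96  95  95  96  95  95  95  97  95  96  96  96  96]
 [ 96  96  95  96  96  96  96  96  96  96  96  96  95  96  96  96  95  95  95  95  95  96  96  97  95  95]
 [ 95  96  97  95  96  95  97  96  96  95  96  95  95  96  95  96  96  96  96  96  96  96  95  95  96  95]
 [ 95  95  95  96  96  96  98  97  97  97  96  96  93  92  92  94  95  96  97  96  96  95  95  96  95  95]
 [ 96  95  97  95  96  97  85  62  79 100 100  96 132 152 104  90  93  94  96  96  96  95  96  96  96  95]
 [ 96  96  95  95  97  84  62  62  64  57  48  64 110 225 244 130  87  91  94  95  96  96  96  96  96  97]
 [ 96  95  96  96  98  86  61  54  36  31  32  33  36 175 250 239 186 100  89  93  95  94  96  95  96  96]
 [ 95  96  96  98  85  63  50  29  30  32  34  33  27  62 113 166 236 236 126  86  91  94  96  95  95  96]
 [ 97  98  98  87  63  62  53  33  29  35  34  34  33  33  72 111 209 254 246 181  99  89  93  94  96  96]
 [ 85  62  63  62  61  61  51  2
[... 2473 characters left out ...]
4 170  79  62  77 126 211 241 238 237 238 237 237 237 236 236]
 [235 235 238 238 237 238 239 238 239 239 241 242 243 233 228 244 240 238 236 236 238 237 237 237 237 236]
 [238 235 237 238 237 238 238 238 237 238 238 239 239 238 238 240 238 236 236 236 237 238 237 237 235 238]
 [243 237 236 238 238 237 238 239 238 238 237 237 237 236 236 238 238 236 236 235 236 238 238 237 239 239]
 [227 241 237 238 238 237 238 239 238 238 238 237 238 237 235 237 238 237 236 235 235 237 237 239 240 232]
 [151 206 238 241 240 238 238 239 239 238 238 238 238 237 236 236 238 237 237 235 235 242 246 238 233 234]]
0.082 [299.33943571 289.48884806]
0.096 [299.06008134 286.04403405]
0.108 [298.81634688 283.03846129]
```

The views put the bar near (0.501, 0.003). They also show the fingertips about 11 mm higher than the TCP reading implies, so the fingers probably shut just above the bar. I'll open, go 15 mm lower (clear of the jar at this angle), and close again.

Call:
play_rows(
  steps=[
    [[0,0,-0.5,0,0,0,0.5],[0,0,-0.5,0,0,0,0.5],[0,0,-0.5,0,0,0,0.5],[0,0,-0.5,0,0,0,0.5],[0,0,-0.5,0,0,0,0.5],[0,0,-0.5,0,0,0,0.5],[0,0,0.4,0,0,0,0.5],[0,0,0.8,0,0,0,0.5],[0,0,1.2,0,0,0,0.5],[0,0,1.5,0,0,0,0.5],[0,0,1.5,0,0,0,0.5],[0,0,1.5,0,0,0,0],[0,0,1.5,0,0,0,0],[0,0,1.5,0,0,0,0],[0,0,1.5,0,0,0,0],[0,0,1.5,0,0,0,0],[0,0,1.5,0,0,0,0],[0,0,1.5,0,0,0,0],[0,0,1.5,0,0,0,0]],
  ],
  force=20,
)

```text
time_s: 11.42
ee_pos: [0.5005, 0.0042, 0.0677]
eef_rot: [3.141, -0.002, -0.595]
force: [5.3, -2.2, -3.7]
grip_width: 0.014
```

```bash
python3 - <<'E'
from h import *
row([.5001,.0045,.067],-.60)
t=snap('top'); print(tri([(snap('scene'),298.8,284.3),(t,304,180.4)]))
o=ctrl.get_obs(); print(o['qpos'].round(3),o['tau'].round(2))
E
```

```text
row [-0.05  0.    0.07] [ 0.001 -0.002  0.005] t 11.42 ee [0.5005 0.0042 0.0677] rot [ 3.141e+00 -2.000e-03 -5.950e-01] F [ 5.3 -2.2 -3.7] M [-0.53 -0.88 -0.05] w 0.014
[0.49973187 0.0030727  0.10179961]
[-0.064  0.311  1.776 -0.002  1.052  0.532] [ 1.500e+00 -5.033e+01 -2.907e+01  5.700e-01  1.380e+00 -5.000e-02]
```

The knob is gripped (14.0 mm). Now turn clockwise in the free range first.

Call:
play_rows(
  steps=[
    [[0,0,0,0,0,0,0],[0,0,0,0,0,0,0],[0,0,0,0,0,0.06,0],[0,0,0,0,0,0.12,0],[0,0,0,0,0,0.18,0],[0,0,0,0,0,0.24,0],[0,0,0,0,0,0.3,0],[0,0,0,0,0,0.36,0],[0,0,0,0,0,0.42,0],[0,0,0,0,0,0.48,0],[0,0,0,0,0,0.54,0],[0,0,0,0,0,0.6,0]],
  ],
  force=50,
)

```text
time_s: 12.52
ee_pos: [0.5007, 0.004, 0.0677]
eef_rot: [-3.141, -0.003, -1.198]
force: [2.9, -3.0, -2.7]
grip_width: 0.0134
```

```bash
cat >> h.py <<'E'
def st():
    o=ctrl.get_obs(); print('yaw',o['eef_rot'].round(4),'th',round(1.461-np.pi/2-o['eef_rot'][2],3),'ee',o['ee_pos'].round(4),'F',o['force'].round(1),'M',o['moment'].round(3),'w',round(o['grip_width'],4),'tau6',o['tau'].round(3),'q6',o['qpos'][5].round(3),'t',o['time_s'])
E
python3 -c "
from h import *
st()"
```

```text
yaw [-3.1405e+00 -2.7000e-03 -1.1977e+00] th 1.088 ee [0.5007 0.004  0.0677] F [ 2.9 -3.  -2.7] M [-0.475 -0.414  0.109] w 0.0134 tau6 [  1.39  -50.487 -30.242   0.606   0.719  -1.422] q6 1.135 t 12.5167
```

Call:
play_rows(
  steps=[
    [[0,0,0,0,0,0.04,0],[0,0,0,0,0,0.08,0],[0,0,0,0,0,0.12,0],[0,0,0,0,0,0.16,0],[0,0,0,0,0,0.2,0],[0,0,0,0,0,0.24,0],[0,0,0,0,0,0.28,0]],
  ],
)

```text
time_s: 13.1
ee_pos: [0.5008, 0.0038, 0.0677]
eef_rot: [-3.14, -0.003, -1.48]
force: [2.3, -2.0, -1.4]
grip_width: 0.0135
```

```bash
python3 -c "
from h import *
st()"
```

```text
yaw [-3.1397e+00 -2.6000e-03 -1.4795e+00] th 1.37 ee [0.5008 0.0038 0.0677] F [ 2.3 -2.  -1.4] M [-0.329 -0.124  0.106] w 0.0135 tau6 [  0.971 -50.105 -30.633   0.407   0.319  -0.916] q6 1.417 t 13.1
```

Call:
play_rows(
  steps=[
    [[0,0,0,0,0,0.03,0],[0,0,0,0,0,0.06,0],[0,0,0,0,0,0.09,0]],
  ],
)

```text
time_s: 13.35
ee_pos: [0.5008, 0.0037, 0.0677]
eef_rot: [-3.139, -0.003, -1.571]
force: [1.9, -0.8, -0.9]
grip_width: 0.0134
```

```bash
python3 -c "
from h import *
st()"
```

```text
yaw [-3.1393e+00 -2.5000e-03 -1.5709e+00] th 1.461 ee [0.5008 0.0037 0.0677] F [ 1.9 -0.8 -0.9] M [-0.117 -0.057  0.131] w 0.0134 tau6 [  0.555 -49.966 -30.728   0.228   0.206  -0.64 ] q6 1.508 t 13.35
```

Call:
play_rows(
  steps=[
    [[0,0,0,0,0,0.03,0],[0,0,0,0,0,0.06,0]],
  ],
)

```text
time_s: 13.52
ee_pos: [0.5008, 0.0037, 0.0677]
eef_rot: [-3.139, -0.003, -1.632]
force: [0.5, -1.8, -1.3]
grip_width: 0.0134
```

```bash
python3 -c "
from h import *
st()"
```

```text
yaw [-3.1392e+00 -2.5000e-03 -1.6323e+00] th 1.522 ee [0.5008 0.0037 0.0677] F [ 0.5 -1.8 -1.3] M [-0.097 -0.076  0.08 ] w 0.0134 tau6 [  0.478 -49.936 -30.75    0.198   0.182  -0.618] q6 1.569 t 13.5167
```

Call:
play_rows(
  steps=[
    [[0,0,0,0,0,0.02,0],[0,0,0,0,0,0.04,0]],
  ],
)

```text
time_s: 13.68
ee_pos: [0.5008, 0.0037, 0.0677]
eef_rot: [-3.139, -0.003, -1.673]
force: [0.8, -0.9, -1.1]
grip_width: 0.0136
```

```bash
python3 -c "
from h import *
st()"
```

```text
yaw [-3.1391e+00 -2.5000e-03 -1.6733e+00] th 1.564 ee [0.5008 0.0037 0.0677] F [ 0.8 -0.9 -1.1] M [-0.105 -0.067  0.188] w 0.0136 tau6 [  0.448 -49.928 -30.761   0.23    0.174  -0.249] q6 1.611 t 13.6833
```

Call:
play_rows(
  steps=[
    [[0,0,0,0,0,0.02,0],[0,0,0,0,0,0.04,0]],
  ],
)

```text
time_s: 13.85
ee_pos: [0.5008, 0.0036, 0.0676]
eef_rot: [-3.139, -0.003, -1.715]
force: [1.3, -0.9, -1.8]
grip_width: 0.0134
```

```bash
python3 -c "
from h import *
st()"
```

```text
yaw [-3.1390e+00 -2.5000e-03 -1.7147e+00] th 1.605 ee [0.5008 0.0036 0.0676] F [ 1.3 -0.9 -1.8] M [-0.082 -0.063  0.234] w 0.0134 tau6 [  0.463 -49.914 -30.77    0.283   0.165  -0.278] q6 1.652 t 13.85
```

Call:
play_rows(
  steps=[
    [[0,0,0,0,0,0.02,0],[0,0,0,0,0,0.04,0]],
  ],
)

```text
time_s: 14.02
ee_pos: [0.5008, 0.0036, 0.0677]
eef_rot: [-3.139, -0.003, -1.757]
force: [0.8, -1.4, -1.0]
grip_width: 0.0134
```

```bash
python3 -c "
from h import *
st()"
```

```text
yaw [-3.1388e+00 -2.5000e-03 -1.7566e+00] th 1.647 ee [0.5008 0.0036 0.0677] F [ 0.8 -1.4 -1. ] M [-0.144 -0.017  0.246] w 0.0134 tau6 [  0.478 -49.897 -30.782   0.338   0.155  -0.21 ] q6 1.694 t 14.0167
```

Call:
play_rows(
  steps=[
    [[0,0,0,0,0,0.02,0]],
  ],
)

```text
time_s: 14.1
ee_pos: [0.5008, 0.0036, 0.0677]
eef_rot: [-3.139, -0.003, -1.778]
force: [1.3, -1.3, -2.2]
grip_width: 0.0136
```

```bash
python3 -c "
from h import *
st()"
```

```text
yaw [-3.1388e+00 -2.5000e-03 -1.7783e+00] th 1.669 ee [0.5008 0.0036 0.0677] F [ 1.3 -1.3 -2.2] M [-0.074 -0.012  0.31 ] w 0.0136 tau6 [  0.339 -49.901 -30.774   0.296   0.165  -0.279] q6 1.716 t 14.1
```

Call:
play_rows(
  steps=[
    [[0,0,0,0,0,0.02,0]],
  ],
)

```text
time_s: 14.18
ee_pos: [0.5008, 0.0036, 0.0677]
eef_rot: [-3.139, -0.003, -1.8]
force: [0.7, -1.7, 0.1]
grip_width: 0.0131
```

```bash
python3 -c "
from h import *
st()"
```

```text
yaw [-3.1387e+00 -2.5000e-03 -1.8003e+00] th 1.691 ee [0.5008 0.0036 0.0677] F [ 0.7 -1.7  0.1] M [-0.019 -0.011  0.335] w 0.0131 tau6 [  0.351 -49.902 -30.78    0.329   0.164  -0.23 ] q6 1.738 t 14.1833
```

The torque above free running is about 0.24 N m, or about 13 N, and the angle past contact (about 0.14 rad) agrees. I'll stop here, open narrowly to stay clear of the jar, and rise.

Call:
play_rows(
  steps=[
    [[0,0,0,0,0,0,0.3],[0,0,0,0,0,0,0.3],[0,0,0,0,0,0,0.3],[0,0,0,0,0,0,0.3],[0,0,0,0,0,0,0.3],[0,0,-1,0,0,0,0.3],[0,0,-3,0,0,0,0.3],[0,0,-6,0,0,0,0.3],[0,0,-10,0,0,0,0.3],[0,0,-14,0,0,0,0.3],[0,0,-16,0,0,0,0.3],[0,0,-16,0,0,0,0.3],[0,0,-16,0,0,0,0.3]],
  ],
)

```text
time_s: 15.27
ee_pos: [0.5006, 0.0041, 0.2289]
eef_rot: [-3.137, -0.002, -1.8]
force: [-0.2, 0.6, -0.7]
grip_width: 0.028
```

```bash
python3 - <<'E'
from h import *
st()
c=snap('wrist'); np.save('w7.npy',c,allow_pickle=True); u,v=map(int,proj(c,[.4984,.0615,.05])); print(u,v)
x0=max(0,u-120); y0=max(0,v-120); a=c['frame'][y0:v+120,x0:u+120]; print(x0,y0,a.shape)
cv2.imwrite('pics/c7.png',cv2.resize(a,None,fx=2.5,fy=2.5,interpolation=cv2.INTER_CUBIC))
E
```

```text
yaw [-3.1366e+00 -2.1000e-03 -1.8003e+00] th 1.69 ee [0.5006 0.0041 0.2289] F [-0.2  0.6 -0.7] M [ 0.032  0.133 -0.004] w 0.028 tau6 [ 5.1000e-02 -4.8454e+01 -3.9301e+01 -4.0000e-03  2.3000e-01 -0.0000e+00] q6 1.738 t 15.2667
255 216
135 96 (240, 240, 3)
```

View pics/c7.png

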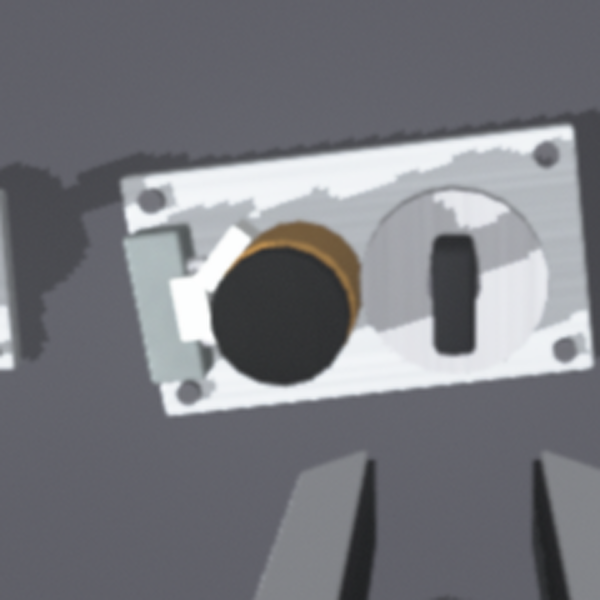

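The lid (centre at crop (283,315)) sits in the V and the disc touches the body. The knob bar runs from (455,238) to (454,353), still in line with the tool. A quick numeric check of the jar position and cam angle:

```bash
python3 - <<'E'
from h import *
c=np.load('w7.npy',allow_pickle=True).item()
g=lambda u,v,z: ray(c,135+u/2.5,96+v/2.5,z)
X=np.array([np.cos(1.461),np.sin(1.461)]);Y=np.array([-X[1],X[0]])
d=g(283,315,.072)[:2]-[.4984,.0615]; print('jar',d@X,d@Y)
d=g(455,353,.108)-g(455,240,.108); print('theta',(1.461-np.arctan2(d[1],d[0]))%np.pi,np.linalg.norm(d))
t=snap('top')
for n,u,v in [('lose lid',189,263),('roll',369,271)]: pass
a=cv2.imread('pics/top1.png').astype(int); df=np.abs(a-t['frame'].astype(int)).max(2)>60
ys,xs=np.nonzero(df); n,l,s,_=cv2.connectedComponentsWithStats(df.astype(np.uint8)); print([x.tolist() for x in s[1:] if x[4]>60])
E
```

```text
jar 0.003153753129110538 -0.001160350748067115
theta 1.6896373337661983 0.036562262700116956
[[238, 41, 8, 24, 72], [220, 64, 14, 27, 254], [243, 67, 31, 13, 300], [342, 79, 8, 28, 142], [230, 87, 95, 58, 1676], [253, 123, 15, 18, 190], [210, 159, 16, 36, 375], [242, 164, 95, 68, 4056], [440, 180, 31, 25, 565], [188, 249, 51, 32, 787], [347, 253, 18, 38, 88], [410, 293, 6, 20, 61], [159, 309, 21, 97, 370], [480, 318, 11, 12, 67], [403, 349, 13, 11, 81], [263, 385, 13, 12, 114], [340, 384, 9, 12, 79], [309, 391, 18, 19, 141], [149, 415, 86, 65, 4502], [0, 416, 34, 29, 437], [0, 452, 56, 28, 1503], [575, 456, 20, 17, 134]]
```

```bash
python3 -c "
from h import *
print(ctrl.hand_in())"
```

```text
the job is handed in; nothing more can be done
None
```

I stood the small mustard jar in the nest of the 180 x 100 mm stand, let go of it, clamped it with the eccentric knob and handed the job in. It used about 15 s of robot time; `hand_in` reports no verdict.

**Last checks**
- **Jar:** it stands upright, seated in the V rest and touching the disc. I measured its centre at about +3 mm along x and -1 mm across. The cam geometry predicts about +5 mm, so the two differ by roughly my measuring error.
- **Clamp force:** the torque rose from about 0.1 to 0.335 N m while turning. That gives about 11 to 14 N. The angle past first contact (about 0.14 rad) points to about 14 N and 1.4 mm of spring travel. No camera check of the spring travel was made.
- **Knob:** the cam is at about 1.69 rad, the same before and after I let go, so the clamp holds.
- **Robot:** the gripper is well above the stand and touches nothing.

**What failed or disagreed**
- **First knob grip:** the first attempt closed on nothing. In the images the fingertips sat about 11 mm higher than the reported tool position suggested; going 15 mm lower gave a clean 14 mm grip.
- **Nest position:** the nest is about 20 mm off the plate's centre. I took it from the spindle, and the V rest's position agreed.
- **Other objects:** I touched none of them on purpose. A before/after comparison of the top view showed many changed areas, probably the arm and its shadow. I did not measure each object separately.

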